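# Open the battery bay of the bread stall's scale

### The job

The counter scale on the bread stall needs new batteries. With light pressure, bend the springy snap tongue that stands up through its battery cover inward, towards the display, only until the cover's near edge springs up: bent further it breaks. Then ease the cover's far edge out from under its lip without forcing it, lift the cover off and lay it (do not drop it) flat in the shallow wooden tray, leaving everything else where it is.

Things in the scene. Friction and masses are not known exactly. Their poses are not given: they have to be found in the camera images.
- scale: Grey plastic counter scale, fixed; 240 (x) x 130 x 45 mm, display pod 85 mm high at its +x end. Origin: centre of underside; +x from the snap tongue to the display, z up. Open battery bay between side walls. A fixed lip crosses at x = +33 to +60, z = 47 to 53 mm. Spring pads under the cover's -x part kick it up about 14 mm once released.
- cover: Grey battery cover, loose, about 100 to 170 g: plate 140 (x) x 92 x 5 mm, rib on top, window 32 x 34 mm at its -x end for the tongue. Origin: centre of underside; axes as the scale's when seated, then at scale (-22, 0, 40) mm. Its +x edge is tucked 15 mm under the lip, 2 mm free above: released, it lies tilted about 6 degrees, -x end up, and must be drawn 17 to 22 mm to -x before lifting.
- rib_mid (a point): Middle of the cover's grip rib, 16 mm above the cover's underside at its centre. The rib is 50 mm long (cover x), 12 mm thick (cover y), and rises 22 mm above the plate's top. Grip it across y.
- rim_mid (a point): Top of the cover's rim bar (8 mm wide) at its -x end, middle, 66 mm from the cover's origin. The tongue's nose hooks over this bar. Seated it is 45 mm above the table; it jumps up about 15 mm when released.
- press_point (a point): Where to press: middle of the flexing tongue's outer (-x) face, moving with it; at rest at scale (-82.5, 0, 70) mm; face 24 mm wide (y), top at 80 mm. Press level towards scale +x, fingertips about 65 mm high to stay over the rising rim. Spring 2 N at first, then 0.7 N/mm, plus up to 4 N of friction; it lets go after 4.5 to 5.5 mm. Bent over 6.8 mm, or pressed over 12 N, it breaks.
- tray: Shallow brown wooden tray, fixed, open on top: 200 (x) x 140 (y) x 30 mm, walls and floor 6 mm. Origin: centre of underside. It stands left or right of the scale.
- basket: Round wicker bread basket, 184 mm wide, 62 mm high, fixed; origin: centre of underside. To be left alone.
- roll_a: Bread roll in the basket, 58 mm wide; origin: centre of underside. To be left alone.
- roll_b: Second bread roll in the basket, 58 mm wide; origin: centre of underside. To be left alone.
- jar: Amber glass jar, 68 mm wide, 95 mm high; origin: centre of underside. To be left alone.
- mug: White mug, 80 mm wide, 90 mm high; origin: centre of underside. To be left alone.
- cell_a: Spare battery standing upright in front of the scale, left, 33 mm wide, 59 mm high; origin: centre of underside. To be left alone.
- cell_b: Second spare battery standing upright in front of the scale, right, 33 mm wide, 59 mm high; origin: centre of underside. To be left alone.
There are look-alikes about, which are no part of the job. Of the things that look like the cover, the larger one is meant.

How it is judged:
On the way, in this order (a step that is already met when the one before it is completed fails the run):
1. the tongue has been pressed and the cover's near edge has sprung up (z of rim_mid in the frame of scale above 0.053 m), for 0.2 s.
2. the cover is off: held by the gripper, clear above the scale (z of cover in the frame of scale above 0.065 m and contact force between cover and scale below 0.1 N and contact force between the fingers and cover above 1 N), for 0.2 s.
3. the cover has been lowered into the tray while still held (z of cover in the frame of tray below 0.03 m and horizontal distance between cover and tray below 0.04 m and contact force between the fingers and cover above 1 N), for 0.1 s.
At the end, for the whole second after the job is handed in: The cover lies flat (within 0.1 rad) at rest on the tray's floor (underside less than 12 mm above the tray's underside), its centre within 40 mm of the tray's centre, released; rolls, jar, mug and spare cells within 30 mm of their starts (horizontal distance between cover and tray below 0.04 m and z of cover in the frame of tray below 0.012 m and angle between cover's own z axis and vertical below 0.1 rad and linear speed of cover below 0.02 m/s); the robot touches nothing.
It fails at once if the scale (its tongue, lip or housing) is pressed by the arm with more than 12 N (contact force between the arm and scale above 12 N).
It fails at once if the fingers press the scale (its tongue, lip or housing) with more than 12 N (contact force between the fingers and scale above 12 N).
It fails at once if the cover is wrenched against the scale with more than 22 N (contact force between cover and scale above 22 N).
It fails at once if the tongue is bent more than 6.8 mm from its rest and snaps (distance of press_point from where it was at the start of the episode above 0.0068 m).
It fails at once if a bystander (roll, jar, mug or spare cell) is moved more than 30 mm (distance of any of roll_a, roll_b, jar, mug, cell_a, cell_b from where it was at the start of the episode above 0.03 m).
It also fails if it takes over 64 s, if anything falls off the work surface, if the arm or the gripper's body presses on something with over 40 N, if the wrist force passes 120 N, or if a joint passes its speed limit or range.

### The arm

A 6-joint arm with a two-finger parallel gripper is mounted at the origin on the work surface. World frame = base frame: x ahead of the robot, y to its left, z up, the work surface at z = 0. Lengths are in m, angles in rad, forces in N, time in s.
With the tool pointing down it reaches from about 0.25 to 0.85 m from the base axis. Payload 12.5 kg.
Tool frame: the origin (TCP) lies on the centre line of the jaws, within the pads' length; the fingertips stand 19 mm ahead of it and the grasp point (between the pads) is the TCP; z points along the fingers, y is the line along which they close (so a half turn about z gives the same grasp; the last joint's range is limited). The gripper opens to 93 mm and grips with 3 to 60 N. Pads are 15 mm wide; open, the fingers measure 128 mm over their backs; the gripper's body (75 mm by 188 mm) begins 65 mm behind the grasp point.
Start: joints at [1.1, 0.351, 1.652, -0, 1.139, -0.085], TCP at [0.207, 0.51, 0.238] pointing down, gripper open.
Joint ranges: [-2.75, 2.75], [-0.79, 2.1], [0.01, 2.65], [-1.57, 4.71], [0.07, 3.14], [-2.87, 2.87]. Speed limits (rad/s): [2.22, 2.22, 2.79, 3.14, 3.14, 3.14].

### API

Orientations are given as a unit quaternion [w, x, y, z].
In Python, from station import r gives the robot as it stands.
- The arm moves only by the tool play_rows, never from a script. Its arguments are lists of equal length, an entry for each row: "fingers": the closure, from 0 (fully open) to 1 (shut); "dp": the shift along the tool's x, y, z in shares of 60 cm (1.0 is 60 cm), a list of three; "turn": the turn about the tool's z in fractions of the full range, 1 being 180 degrees. In form: {"fingers": [fingers, ...], "dp": [[tx, ty, tz], ...], "turn": [turn, ...]}. A call has 1 to 20 rows; each row is the pose to reach, as a shift and turn from the pose commanded when the call began, along the tool's axes at that moment; what a row does not reach only later rows make up. A row lasts 1/8 s, in which the tool goes at most 62.5 mm and 10.7 degrees, less where a joint would pass 70% of its speed; a pose out of reach is approached as far as the arm can. Shift and turn numbers lie between -1 and 1, and a call with a number outside is refused. A call with a gripper value outside its range is refused whole. The fingers move at their own pace and stop on an object; the grip force is fixed at half the most. Time passes only in rows, so rows that repeat a pose let the fingers close. It gives the time, the measured TCP pose, the force, the opening and the grip force at its end, in the units of the state.
- r.sense(): the state, without advancing time (a new reading comes with each control period).
- r.snapshot(name): name is "scene" or "top"; returns a dict with "color" (480x640x3 uint8, blue, green, red), "fx", "fy", "cx", "cy" (pixels), "position" and "attitude" of the camera in the world. Camera axes: x right, y up, looking along -z (the intrinsics and any distortion apply to the point x, -y, -z); pixel columns grow to the right and rows downward; lengths in m; the calibration is good to about 2 mm. A picture is of the moment at which its call begins. There is no depth.
- r.hand_in(): hands the job in; it is judged then, once.
The state is a dict: "clock": time; "joints": joint angles; "joint_velocities": joint speeds; "effort": joint torques, N m; "tcp_pos": TCP position; "orientation": TCP orientation; "ft_force": force on the tool from outside, world axes, zero at the start; "wrist_torque": the same for the moment, N m; "gripper_width": finger opening in m; "finger_force": force on a finger pad.
Only numpy, scipy, OpenCV 4.12 (cv2) and the standard library are available. Lean on these libraries where they do the work, as an engineer would, in place of code of your own. Each camera call takes 0.05 s, during which the arm holds its last target. There are 200 camera calls.

## Working session

There is one attempt and no reset: what is moved stays moved. The work goes in short steps, Python scripts to look and compute and a tool call to move; the robot and the scene stay as the last step left them, time stands still between calls to the robot, and variables do not carry over. Pictures are saved under pics/ and viewed, at most 10 in all, crops included, and the job is handed in when it is done.

Besides the shell and the picture viewer there is one more tool, called after "Request:" as name(argument=value, ...), one argument or row to a line, values as JSON. play_rows: Moves the arm, as the interface text tells. Its arguments: {"type":"object","properties":{"fingers":{"type":"array","items":{"type":"number"}},"dp":{"type":"array","items":{"type":"array","items":{"type":"number"}}},"turn":{"type":"array","items":{"type":"number"}}},"required":["fingers","dp","turn"]}

```bash
mkdir -p pics; python3 - <<'E'
from station import r
import cv2
for n in("scene","top"):
    s=r.snapshot(n); cv2.imwrite(f"pics/{n}0.png",s["color"]); print(n,{k:v for k,v in s.items() if k!="color"})
print(r.sense())
E
```

```text
scene {'fx': 469.14026341759177, 'fy': 469.14026341759177, 'cx': 316.05589276298014, 'cy': 237.57821927740133, 'position': array([ 0.88849952, -0.46369509,  0.63048752]), 'attitude': array([0.85697006, 0.37297925, 0.14711079, 0.3238012 ])}
top {'fx': 619.9777103125167, 'fy': 619.9777103125167, 'cx': 320.0142502898809, 'cy': 243.48210337810232, 'position': array([ 0.28445159, -0.00668038,  1.39193223]), 'attitude': array([ 0.70962706,  0.05094863, -0.04720025, -0.70114607])}
{'clock': 0.1, 'joints': array([ 1.10039098e+00,  3.51165279e-01,  1.65232655e+00, -9.41784987e-06,
        1.13912982e+00, -8.46029199e-02]), 'joint_velocities': array([-0.00134374,  0.00033068, -0.00186418, -0.00064943,  0.00046028,
        0.00020442]), 'effort': array([ 2.18031440e-03, -4.98028886e+01, -2.85706758e+01,  7.01105967e-02,
        2.39034276e-02, -9.19181207e-05]), 'tcp_pos': array([0.20681756, 0.50932815, 0.23717736]), 'orientation': array([-1.36837316e-04,  1.91705137e-01,  9.81452432e-01, -4.95985192e-04]), 'ft_force': array([-0.16335923,  0.06012654, -0.71630427]), 'wrist_torque': array([ 0.00718747, -0.04486023,  0.01180426]), 'finger_force': 0.0, 'gripper_width': 0.09294061493877938}
```

View pics/top0.png

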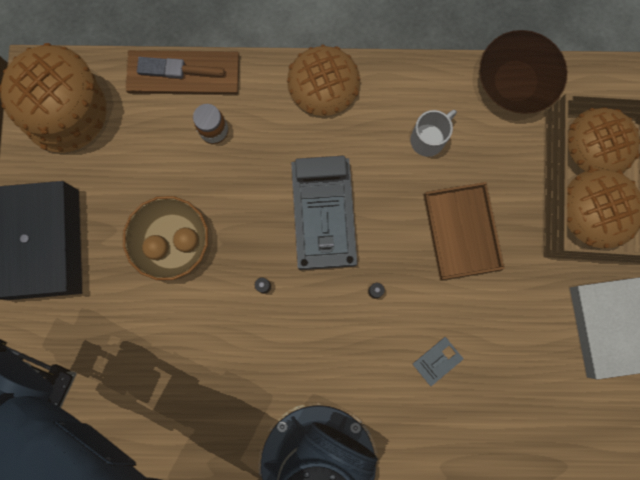

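View pics/scene0.png

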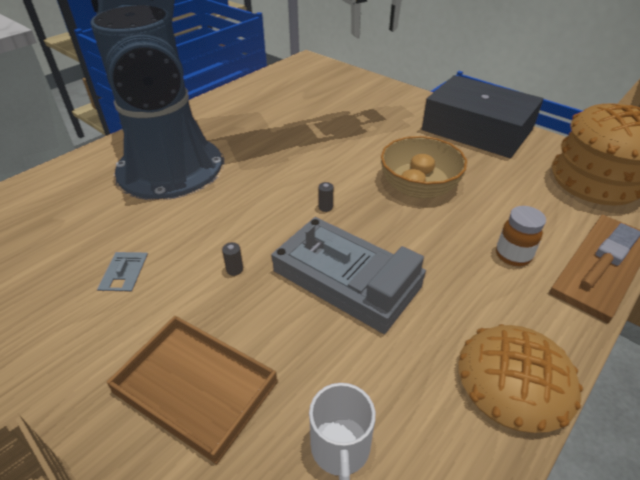

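The top view shows the scale at about (325,213), its tongue end towards the robot, and the tray to its right at (463,232). The small look-alike plate is at (438,361). I'll enlarge the scale in both views.

```bash
python3 - <<'E'
import cv2
a=cv2.imread("pics/top0.png")[148:278,280:510]; b=cv2.imread("pics/scene0.png")[205:340,260:440]
g=lambda i,k:cv2.convertScaleAbs(cv2.resize(i,None,fx=k,fy=k,interpolation=cv2.INTER_CUBIC),alpha=1.5,beta=10)
cv2.imwrite("pics/t1.png",g(cv2.imread("pics/top0.png")[148:278,280:370],4.5)); cv2.imwrite("pics/s1.png",g(b,4.4))
E
```

```text
(no output)
```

View pics/t1.png

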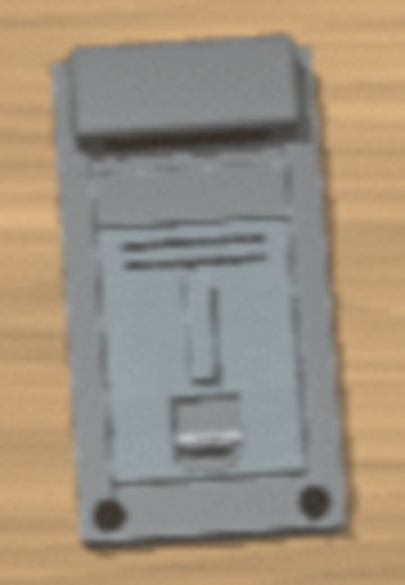

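View pics/s1.png

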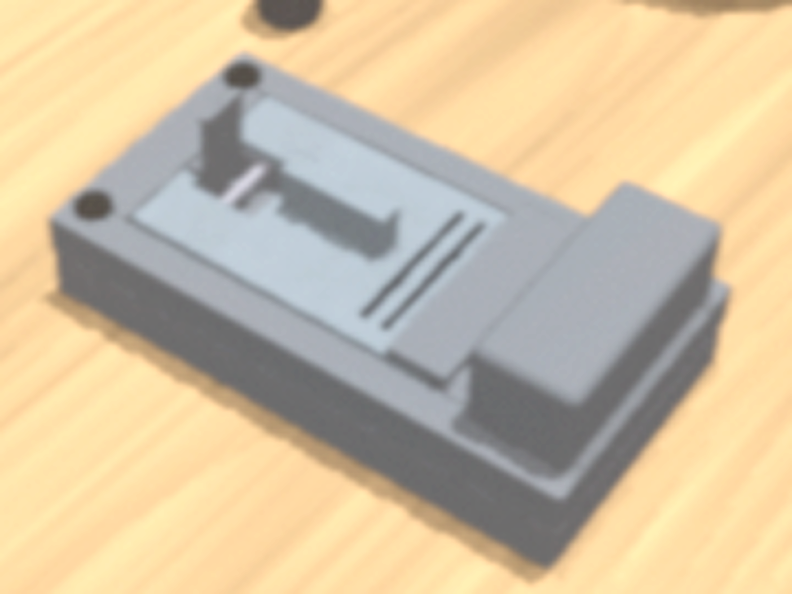

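Top crop (×4.5): the cover's near edge runs (112,482)–(305,470) and the lip edge (97,228)–(290,215). Scene crop (×4.4): top corners of the scale are at (52,222), (242,57), (562,497), (728,290). The tongue stands at about (222,150). Next I fit the poses.

```bash
cat > h.py <<'E'
import numpy as np, pickle, os
from scipy.spatial.transform import Rotation as R
from scipy.optimize import least_squares
def cam(s): return {k:s[k] for k in s if k!="color"}
def proj(c,P):
    q=c["attitude"]; M=R.from_quat([q[1],q[2],q[3],q[0]])
    p=M.inv().apply(np.atleast_2d(P)-c["position"])
    return np.c_[c["cx"]+c["fx"]*p[:,0]/-p[:,2], c["cy"]+c["fy"]*-p[:,1]/-p[:,2]]
def place(v,L): # v=x,y,yaw
    return R.from_euler("z",v[2]).apply(np.atleast_2d(L))+[v[0],v[1],0]
def fit(cams,obs,x0):
    f=lambda v:np.concatenate([(proj(cams[n],place(v,L))-uv).ravel() for n,L,uv in obs])
    s=least_squares(f,x0,loss="soft_l1"); return s.x,f(s.x).reshape(-1,2)
E
python3 - <<'E'
from h import *
from station import r
C={n:cam(r.snapshot(n)) for n in("scene","top")}
pickle.dump(C,open("c.pkl","wb"))
tc=lambda a:np.array(a)/4.5+[280,148]-.39; sc=lambda a:np.array(a)/4.4+[260,205]-.39
e=1e-3
obs=[("top",e*np.array([[-92,46,45],[-92,-46,45],[33,46,53],[33,-46,53],[-120,65,45],[-120,-65,45]]),tc([[112,482],[305,470],[97,228],[290,215],[82,538],[348,525]])),
("scene",e*np.array([[-120,-65,45],[-120,65,45],[120,-65,45],[120,65,45],[120,-65,0],[-92,-46,45],[-92,46,45]]),sc([[52,222],[242,57],[562,497],[728,290],[545,572],[132,216],[260,97]]))]
v,res=fit(C,obs,[.5,0,0]); print("scale",v,np.degrees(v[2])); print(res.round(1).tolist())
for n in C: print(n,"press/top/rim/rib",proj(C[n],place(v,e*np.array([[-82.5,0,70],[-82.5,12,80],[-82.5,-12,80],[-88,0,45],[-22,0,67]]))).round(1).tolist())
o2=[("top",e*np.array([[100,70,30],[100,-70,30],[-100,-70,30],[-100,70,30]]),np.array([[425,192],[485,185],[502,270],[441,279]])),
("scene",e*np.array([[-100,70,30],[100,70,30],[100,-70,30],[-100,-70,30]]),np.array([[177,319],[276,375],[215,457],[110,382]]))]
for order in (0,1):
    t,res=fit(C,o2 if not order else o2[:1],[.47,-.3,0]); print("tray",t,np.degrees(t[2]),res.round(1).tolist())
# bystanders rough
E
```

```text
scale [ 0.54292128 -0.00502692  0.07968418] 4.565567226672586
[[0.8, -0.0], [-0.1, -0.2], [0.4, -0.2], [-0.8, -0.1], [-0.4, 0.8], [-0.1, -0.3], [-1.5, -1.5], [-0.4, -1.9], [-0.5, 0.9], [1.0, -1.2], [0.8, 1.1], [-0.7, 0.4], [1.2, -0.1]]
scene press/top/rim/rib [[308.7, 231.8], [312.7, 224.0], [304.4, 231.3], [306.6, 240.8], [336.4, 247.0]]
top press/top/rim/rib [[326.0, 247.5], [320.5, 247.2], [331.7, 246.5], [326.2, 251.5], [324.1, 220.1]]
tray [ 0.51351559 -0.31738843  0.16975525] 9.726259585613741 [[-0.4, -2.7], [1.0, -5.3], [1.5, -2.8], [0.0, -1.8], [-0.3, -4.8], [2.2, -2.9], [-1.4, -0.5], [-3.4, -0.8]]
tray [ 0.50712617 -0.31605979  0.1628692 ] 9.331717945563325 [[-0.7, -0.1], [0.8, -2.4], [0.8, 0.4], [-0.9, 0.9]]
```

```bash
cat >> h.py <<'E'
SC=np.array([.5429,-.0050,.0797]); TR=np.array([.5095,-.3165,.166])
def go(r,P,yaw=None):
    "tool-frame shift (cm) and turn (deg) to reach world P with tool y at heading yaw+90deg"
    s=r.sense(); q=s["orientation"]; M=R.from_quat([q[1],q[2],q[3],q[0]])
    d=M.inv().apply(np.array(P)-s["tcp_pos"])*100
    y=M.as_matrix()[:,1]; h=np.degrees(np.arctan2(y[1],y[0]))
    t=None if yaw is None else -((np.degrees(yaw)+90-h+180)%360-180)
    print("dp",d.round(3),"turn",t,"clock",s["clock"],"tcp",s["tcp_pos"].round(4),"F",s["ft_force"].round(2),s["gripper_width"],s["finger_force"])
E
python3 - <<'E'
from h import *
from station import r
p=place(SC,[-.125,0,0])[0]; print(p)
go(r,[p[0],p[1],.2],SC[2])
E
```

```text
[ 0.4182968  -0.01495196  0.        ]
dp [-39.324 -40.623   3.757] turn -26.671279034013082 clock 0.2 tcp [0.2068 0.5094 0.2373] F [ 0.77  1.02 -0.38] 0.09262379490958561 0.0
```

The rows are not in the units I measure in: shifts go in shares of 60 cm and turns go in shares of 180 degrees. I convert before sending: -40.6 cm / 60 = -0.6767, -39.6 cm / 60 = -0.66, -26.7 degrees / 180 = -0.1483.

Request:
play_rows(
  fingers=[0.5,1,1,1,1,1,1,1,1,1,1,1,1,1,1,1,1,1],
  dp=[
    [-0.0167,-0.0167,0],
    [-0.0583,-0.06,0],
    [-0.1083,-0.1117,0.0083],
    [-0.1583,-0.1633,0.0167],
    [-0.2083,-0.215,0.025],
    [-0.2583,-0.2667,0.0333],
    [-0.3083,-0.3183,0.0383],
    [-0.3583,-0.37,0.0433],
    [-0.4083,-0.4217,0.05],
    [-0.4583,-0.4733,0.0533],
    [-0.5083,-0.525,0.0567],
    [-0.5583,-0.5767,0.06],
    [-0.6083,-0.6283,0.0617],
    [-0.6383,-0.66,0.0627],
    [-0.655,-0.6767,0.0627],
    [-0.655,-0.6767,0.0627],
    [-0.655,-0.6767,0.0627],
    [-0.655,-0.6767,0.0627],
  ],
  turn=[0,-0.0111,-0.0222,-0.0333,-0.05,-0.0667,-0.0833,-0.1,-0.1167,-0.1333,-0.1444,-0.1483,-0.1483,-0.1483,-0.1483,-0.1483,-0.1483,-0.1483],
)

```text
clock: 2.45
tcp_pos: [0.418, -0.0138, 0.2001]
orientation: [-0.0, -0.041, 0.999, 0.0]
ft_force: [0.4, 0.3, -0.3]
gripper_width: 0.0005
finger_force: 0.0
```

```bash
python3 - <<'E'
from h import *
from station import r
p=place(SC,[-.110,0,0])[0]; go(r,[p[0],p[1],.085],SC[2])
E
```

```text
dp [-1.519 -0.122 11.508] turn 0.0935349697343213 clock 2.45 tcp [ 0.418  -0.0138  0.2001] F [ 0.43  0.33 -0.29] 0.00047789415431068205 0.0
```

Converted, 11.5 cm / 60 = 0.1917, 11.2 cm / 60 = 0.1867.

Request:
play_rows(
  fingers=[1,1,1,1,1,1,1,1],
  dp=[
    [0,-0.0017,0.0167],
    [0,-0.0017,0.0667],
    [0,-0.0017,0.1167],
    [0,-0.0017,0.1667],
    [-0.0083,-0.0017,0.1867],
    [-0.02,-0.0017,0.1917],
    [-0.025,-0.0017,0.1917],
    [-0.025,-0.0017,0.1917],
  ],
  turn=[0,0,0,0,0,0,0,0],
)

```text
clock: 3.45
tcp_pos: [0.4339, -0.0143, 0.0857]
orientation: [0.001, -0.04, 0.999, -0.0]
ft_force: [0.2, 0.1, -0.3]
gripper_width: 0.0004
finger_force: 0.0
```

```bash
python3 - <<'E'
from h import *
from station import r
import cv2
p=place(SC,[-.100,0,0])[0]; go(r,[p[0],p[1],.085],SC[2])
g=lambda i,k:cv2.convertScaleAbs(cv2.resize(i,None,fx=k,fy=k,interpolation=cv2.INTER_CUBIC),alpha=1.5,beta=10)
a=r.snapshot("scene")["color"][180:320,250:410]; b=r.snapshot("top")["color"][180:320,270:400]
cv2.imwrite("pics/p1.png",np.hstack([g(a,2.75),g(b,2.75)]))
E
```

```text
dp [-0.935  0.057  0.072] turn 0.03940937755771756 clock 3.45 tcp [ 0.4339 -0.0143  0.0857] F [ 0.16  0.14 -0.31] 0.00037411177808578785 0.0
```

View pics/p1.png

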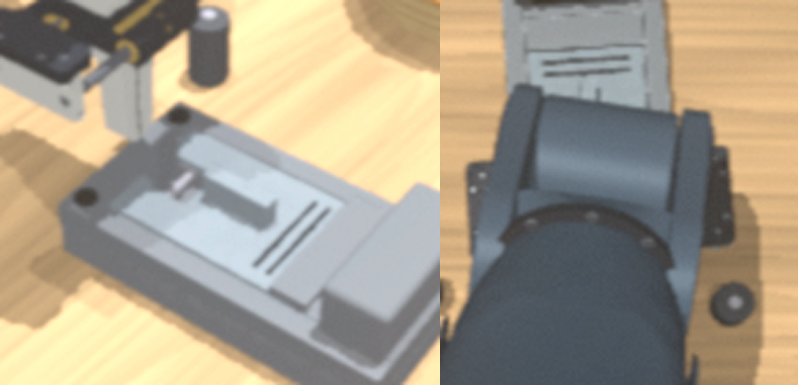

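The fingers (scene crop 125,130) stand just in front of the tongue and clear of the cells. Now I creep in.

Converted, -1.4 cm / 60 = -0.0233, -1.3 cm / 60 = -0.0217.

Request:
play_rows(
  fingers=[1,1,1,1,1,1,1],
  dp=[
    [-0.005,0.0008,0.0008],
    [-0.01,0.0008,0.0008],
    [-0.015,0.0008,0.0008],
    [-0.0183,0.0008,0.0008],
    [-0.0217,0.0008,0.0008],
    [-0.0233,0.0008,0.0008],
    [-0.0233,0.0008,0.0008],
  ],
  turn=[0,0,0,0,0,0,0],
)

```text
clock: 4.42
tcp_pos: [0.4472, -0.0127, 0.0845]
orientation: [-0.0, -0.04, 0.999, 0.0]
ft_force: [-0.5, -0.4, -0.7]
gripper_width: 0.0007
finger_force: 0.0
```

Converted, -0.2 cm / 60 = -0.0033, -0.1 cm / 60 = -0.0017.

Request:
play_rows(
  fingers=[1,1,1],
  dp=[
    [-0.0017,0,0],
    [-0.0033,0,0],
    [-0.0033,0,0],
  ],
  turn=[0,0,0],
)

```text
clock: 4.8
tcp_pos: [0.4493, -0.0125, 0.0845]
orientation: [0.0, -0.04, 0.999, -0.0]
ft_force: [-1.2, 0.6, -0.2]
gripper_width: 0.0006
finger_force: 0.0
```

Converted, -0.1 cm / 60 = -0.0017, -0.05 cm / 60 = -0.0008.

Request:
play_rows(
  fingers=[1,1,1],
  dp=[
    [-0.0008,0,0],
    [-0.0017,0,0],
    [-0.0017,0,0],
  ],
  turn=[0,0,0],
)

```text
clock: 5.18
tcp_pos: [0.4502, -0.0124, 0.0845]
orientation: [-0.0, -0.04, 0.999, 0.0]
ft_force: [1.4, -0.1, -0.5]
gripper_width: 0.0005
finger_force: 0.0
```

Converted, -0.1 cm / 60 = -0.0017, -0.05 cm / 60 = -0.0008.

Request:
play_rows(
  fingers=[1,1,1],
  dp=[
    [-0.0008,0,0],
    [-0.0017,0,0],
    [-0.0017,0,0],
  ],
  turn=[0,0,0],
)

```text
clock: 5.55
tcp_pos: [0.4512, -0.0123, 0.0845]
orientation: [-0.0, -0.04, 0.999, -0.0]
ft_force: [-0.2, 0.3, 0.2]
gripper_width: 0.0003
finger_force: 0.0
```

Converted, -0.1 cm / 60 = -0.0017, -0.05 cm / 60 = -0.0008.

Request:
play_rows(
  fingers=[1,1,1],
  dp=[
    [-0.0008,0,0],
    [-0.0017,0,0],
    [-0.0017,0,0],
  ],
  turn=[0,0,0],
)

```text
clock: 5.92
tcp_pos: [0.4521, -0.0122, 0.0845]
orientation: [-0.0, -0.04, 0.999, 0.0]
ft_force: [-0.7, -0.1, 0.7]
gripper_width: 0.0004
finger_force: 0.5
```

Converted, -0.1 cm / 60 = -0.0017, -0.05 cm / 60 = -0.0008.

Request:
play_rows(
  fingers=[1,1,1],
  dp=[
    [-0.0008,0,0],
    [-0.0017,0,0],
    [-0.0017,0,0],
  ],
  turn=[0,0,0],
)

```text
clock: 6.3
tcp_pos: [0.4529, -0.0121, 0.0845]
orientation: [-0.0, -0.04, 0.999, 0.0]
ft_force: [-5.3, -0.4, 3.4]
gripper_width: 0.0005
finger_force: 2.1
```

Converted, -0.1 cm / 60 = -0.0017, -0.05 cm / 60 = -0.0008.

Request:
play_rows(
  fingers=[1,1,1],
  dp=[
    [-0.0008,0,0],
    [-0.0017,0,0],
    [-0.0017,0,0],
  ],
  turn=[0,0,0],
)

```text
clock: 6.68
tcp_pos: [0.454, -0.0121, 0.0844]
orientation: [-0.0, -0.04, 0.999, 0.0]
ft_force: [-5.0, -1.3, 2.6]
gripper_width: 0.0
finger_force: 2.4
```

Converted, -0.1 cm / 60 = -0.0017, -0.05 cm / 60 = -0.0008.

Request:
play_rows(
  fingers=[1,1,1],
  dp=[
    [-0.0008,0,0],
    [-0.0017,0,0],
    [-0.0017,0,0],
  ],
  turn=[0,0,0],
)

```text
clock: 7.05
tcp_pos: [0.455, -0.012, 0.0845]
orientation: [-0.0, -0.04, 0.999, 0.0]
ft_force: [-5.2, -1.5, 2.0]
gripper_width: 0.0005
finger_force: 2.6
```

Bend is about 2.5–3 mm now. I'll take a reference picture for change detection, then use smaller steps.

```bash
python3 - <<'E'
from station import r
import cv2
cv2.imwrite("pics/ref.png",r.snapshot("scene")["color"])
E
cat > d.py <<'E'
from station import r
import cv2,numpy as np
a=cv2.imread("pics/ref.png").astype(int); b=r.snapshot("scene")["color"].astype(int)
d=np.abs(a-b).sum(2)[220:300,270:380]
print("changed px",(d>45).sum(),"F",r.sense()["ft_force"].round(1),r.sense()["tcp_pos"].round(4))
E
```

```text
(no output)
```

Converted, -0.08 cm / 60 = -0.0013, -0.05 cm / 60 = -0.0008.

Request:
play_rows(
  fingers=[1,1,1],
  dp=[
    [-0.0008,0,0],
    [-0.0013,0,0],
    [-0.0013,0,0],
  ],
  turn=[0,0,0],
)

```text
clock: 7.48
tcp_pos: [0.4557, -0.0119, 0.0845]
orientation: [-0.0, -0.04, 0.999, 0.0]
ft_force: [-5.4, -1.0, 2.9]
gripper_width: 0.0006
finger_force: 2.9
```

```bash
python3 d.py
```

```text
changed px 28 F [-6.  -0.9  2.5] [ 0.4557 -0.0119  0.0845]
```

Converted, -0.05 cm / 60 = -0.0008, -0.03 cm / 60 = -0.0005.

Request:
play_rows(
  fingers=[1,1,1],
  dp=[
    [-0.0005,0,0],
    [-0.0008,0,0],
    [-0.0008,0,0],
  ],
  turn=[0,0,0],
)

```text
clock: 7.9
tcp_pos: [0.4561, -0.0119, 0.0844]
orientation: [-0.0, -0.04, 0.999, 0.0]
ft_force: [-6.0, -2.1, 3.3]
gripper_width: 0.0002
finger_force: 3.1
```

```bash
python3 d.py
```

```text
changed px 47 F [-5.4 -1.1  4.2] [ 0.4561 -0.0119  0.0845]
```

Converted, -0.05 cm / 60 = -0.0008, -0.03 cm / 60 = -0.0005.

Request:
play_rows(
  fingers=[1,1,1],
  dp=[
    [-0.0005,0,0],
    [-0.0008,0,0],
    [-0.0008,0,0],
  ],
  turn=[0,0,0],
)

```text
clock: 8.32
tcp_pos: [0.4566, -0.0118, 0.0844]
orientation: [-0.001, -0.04, 0.999, 0.0]
ft_force: [-6.2, -1.6, 3.9]
gripper_width: 0.0006
finger_force: 3.3
```

```bash
python3 d.py
```

```text
changed px 55 F [-6.7 -1.3  2.7] [ 0.4566 -0.0118  0.0844]
```

Converted, -0.04 cm / 60 = -0.0007, -0.02 cm / 60 = -0.0003.

Request:
play_rows(
  fingers=[1,1,1],
  dp=[
    [-0.0003,0,0],
    [-0.0007,0,0],
    [-0.0007,0,0],
  ],
  turn=[0,0,0],
)

```text
clock: 8.75
tcp_pos: [0.4571, -0.0118, 0.0844]
orientation: [-0.0, -0.04, 0.999, 0.0]
ft_force: [-5.4, -0.5, 2.8]
gripper_width: 0.0008
finger_force: 2.8
```

```bash
python3 d.py
```

```text
changed px 1036 F [-6.2 -1.3  2.3] [ 0.4571 -0.0118  0.0844]
```

1036 pixels changed in one step, so the cover has sprung up. Backing off and up.

Converted, -10 cm / 60 = -0.1667, -9 cm / 60 = -0.15.

Request:
play_rows(
  fingers=[1,1,1,1,1,1,1,0.8,0.8,0.8,0.8,0.8,0.8,0.8],
  dp=[
    [0.0017,0,0],
    [0.005,0,0],
    [0.01,0,0],
    [0.0167,0,0],
    [0.025,0,0],
    [0.0333,0,-0.0083],
    [0.0333,0,-0.0333],
    [0.0333,0,-0.0667],
    [0.0333,0,-0.1],
    [0.0333,0,-0.1333],
    [0.0333,0,-0.15],
    [0.0667,0,-0.1667],
    [0.1,0,-0.1667],
    [0.1,0,-0.1667],
  ],
  turn=[0,0,0,0,0,0,0,0,0,0,0,0,0,0],
)

```text
clock: 10.55
tcp_pos: [0.3969, -0.0166, 0.1845]
orientation: [-0.0, -0.04, 0.999, 0.0]
ft_force: [0.4, 0.5, 0.2]
gripper_width: 0.0184
finger_force: 0.0
```

```bash
python3 - <<'E'
from h import *
from station import r
import cv2
g=lambda i,k:cv2.convertScaleAbs(cv2.resize(i,None,fx=k,fy=k,interpolation=cv2.INTER_CUBIC),alpha=1.5,beta=10)
a=r.snapshot("scene")["color"][205:340,260:440]
cv2.imwrite("pics/p2.png",g(a,4.4))
print(r.sense()["tcp_pos"],r.sense()["gripper_width"])
E
```

```text
[ 0.3977254  -0.0166838   0.18461538] 0.018470042969262378
```

View pics/p2.png

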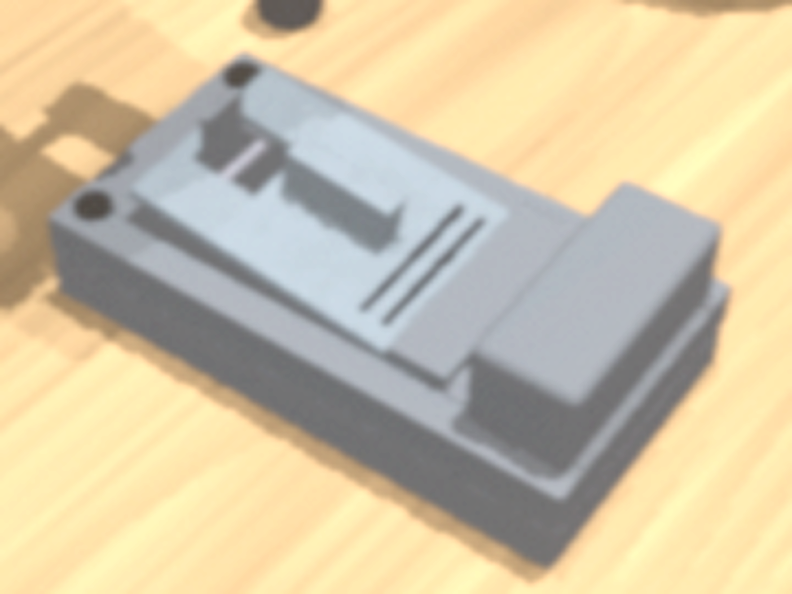

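The near edge is up and the cover is tilted as expected. Next I go above the rib (scale x about -20 mm, where the tilt puts it).

```bash
python3 - <<'E'
from h import *
from station import r
p=place(SC,[-.0205,0,0])[0]; go(r,[p[0],p[1],.12],SC[2])
C=pickle.load(open("c.pkl","rb"))
print(proj(C["scene"],place(SC,np.array([[-21+25+3,-6,71],[-21+25+3,6,71],[-46+3,-6,76.5],[-46+3,6,76.5]])*1e-3)))
E
```

```text
dp [-1.2512e+01  7.0000e-03  6.4670e+00] turn 0.010586376088070892 clock 10.6 tcp [ 0.3977 -0.0167  0.1846] F [ 0.57 -0.39  0.35] 0.018470042969262378 0.0
[[348.36649746 254.316467  ]
 [352.32843317 250.3293775 ]
 [324.54309498 239.95024518]
 [328.61755867 236.17670117]]
```

Request:
play_rows(
  fingers=[0.46,0.46,0.46,0.46,0.46,0.46,0.46],
  dp=[
    [-0.05,0,0],
    [-0.1083,0,0],
    [-0.1667,0,0.025],
    [-0.2,0,0.0667],
    [-0.2083,0,0.1],
    [-0.2083,0,0.1083],
    [-0.2083,0,0.1083],
  ],
  turn=[0,0,0,0,0,0,0],
)

```text
clock: 11.48
tcp_pos: [0.5223, -0.0066, 0.1196]
orientation: [-0.0, -0.04, 0.999, 0.0]
ft_force: [-0.8, 0.0, 0.6]
gripper_width: 0.0502
finger_force: 0.0
```

```bash
python3 - <<'E'
from h import *
from station import r
p=place(SC,[-.0205,0,0])[0]; go(r,[p[0],p[1],.0745],SC[2])
E
```

```text
dp [-0.021 -0.006  4.506] turn 0.03146278162941485 clock 11.475 tcp [ 0.5223 -0.0066  0.1196] F [-0.76  0.02  0.62] 0.050227852695343446 0.0
```

Converted, 4.5 cm / 60 = 0.075, 4 cm / 60 = 0.0667.

Request:
play_rows(
  fingers=[0.46,0.46,0.46,0.46,0.6,0.75,0.8,0.8,0.8],
  dp=[
    [0,0,0.025],
    [0,0,0.05],
    [0,0,0.0667],
    [0,0,0.075],
    [0,0,0.075],
    [0,0,0.075],
    [0,0,0.075],
    [0,0,0.075],
    [0,0,0.075],
  ],
  turn=[0,0,0,0,0,0,0,0,0],
)

```text
clock: 12.6
tcp_pos: [0.5222, -0.0066, 0.0746]
orientation: [0.0, -0.04, 0.999, -0.0]
ft_force: [0.4, 0.0, -0.2]
gripper_width: 0.0186
finger_force: 0.0
```

Request:
play_rows(
  fingers=[0.82,0.83,0.83,0.83],
  dp=[
    [0,0,0],
    [0,0,0],
    [0,0,0],
    [0,0,0],
  ],
  turn=[0,0,0,0],
)

```text
clock: 13.1
tcp_pos: [0.5222, -0.0066, 0.0745]
orientation: [-0.0, -0.04, 0.999, 0.0]
ft_force: [-0.2, 0.1, 0.2]
gripper_width: 0.0162
finger_force: 0.0
```

Request:
play_rows(
  fingers=[0.84,0.85,0.85,0.85],
  dp=[
    [0,0,0],
    [0,0,0],
    [0,0,0],
    [0,0,0],
  ],
  turn=[0,0,0,0],
)

```text
clock: 13.6
tcp_pos: [0.5222, -0.0066, 0.0745]
orientation: [-0.0, -0.04, 0.999, 0.0]
ft_force: [0.3, 0.2, 0.4]
gripper_width: 0.0144
finger_force: 0.0
```

Request:
play_rows(
  fingers=[0.86,0.865,0.865],
  dp=[
    [0,0,0],
    [0,0,0],
    [0,0,0],
  ],
  turn=[0,0,0],
)

```text
clock: 13.98
tcp_pos: [0.5222, -0.0066, 0.0745]
orientation: [-0.0, -0.04, 0.999, 0.0]
ft_force: [-0.4, 1.2, 0.3]
gripper_width: 0.0123
finger_force: 0.4
```

Request:
play_rows(
  fingers=[0.87,0.88,0.9,0.95,1,1],
  dp=[
    [0,0,0],
    [0,0,0],
    [0,0,0],
    [0,0,0],
    [0,0,0],
    [0,0,0],
  ],
  turn=[0,0,0,0,0,0],
)

```text
clock: 14.72
tcp_pos: [0.5222, -0.0066, 0.0745]
orientation: [0.0, -0.04, 0.999, -0.0]
ft_force: [-0.4, 1.2, 1.3]
gripper_width: 0.0117
finger_force: 30.0
```

Converted, 0.6 cm / 60 = 0.01, 0.45 cm / 60 = 0.0075.

Request:
play_rows(
  fingers=[1,1,1,1,1],
  dp=[
    [0.0025,0,0],
    [0.005,0,0],
    [0.0075,0,0],
    [0.01,0,0],
    [0.01,0,0],
  ],
  turn=[0,0,0,0,0],
)

```text
clock: 15.35
tcp_pos: [0.5161, -0.0072, 0.0746]
orientation: [-0.0, -0.04, 0.999, -0.0]
ft_force: [1.8, -0.1, 2.6]
gripper_width: 0.0115
finger_force: 30.0
```

Converted, 0.6 cm / 60 = 0.01, 0.45 cm / 60 = 0.0075.

Request:
play_rows(
  fingers=[1,1,1,1,1],
  dp=[
    [0.0025,0,0],
    [0.005,0,0],
    [0.0075,0,0],
    [0.01,0,0],
    [0.01,0,0],
  ],
  turn=[0,0,0,0,0],
)

```text
clock: 15.98
tcp_pos: [0.51, -0.0076, 0.0745]
orientation: [-0.0, -0.04, 0.999, -0.0]
ft_force: [1.9, -0.2, 2.1]
gripper_width: 0.0117
finger_force: 30.0
```

Converted, 0.75 cm / 60 = 0.0125, 0.6 cm / 60 = 0.01.

Request:
play_rows(
  fingers=[1,1,1,1,1,1],
  dp=[
    [0.0025,0,0],
    [0.005,0,0],
    [0.0075,0,0],
    [0.01,0,0],
    [0.0125,0,0],
    [0.0125,0,0],
  ],
  turn=[0,0,0,0,0,0],
)

```text
clock: 16.73
tcp_pos: [0.5025, -0.0082, 0.0745]
orientation: [-0.0, -0.04, 0.999, 0.0]
ft_force: [1.3, 0.0, 2.4]
gripper_width: 0.0116
finger_force: 30.0
```

Converted, -0.7 cm / 60 = -0.0117, -0.5 cm / 60 = -0.0083.

Request:
play_rows(
  fingers=[1,1,1,1,1],
  dp=[
    [0,0,-0.0017],
    [0,0,-0.005],
    [0,0,-0.0083],
    [0,0,-0.0117],
    [0,0,-0.0117],
  ],
  turn=[0,0,0,0,0],
)

```text
clock: 17.35
tcp_pos: [0.5026, -0.0082, 0.0816]
orientation: [-0.0, -0.04, 0.999, -0.0]
ft_force: [0.2, 0.2, -2.2]
gripper_width: 0.0114
finger_force: 30.0
```

Converted, -10 cm / 60 = -0.1667, -9 cm / 60 = -0.15.

Request:
play_rows(
  fingers=[1,1,1,1,1,1,1,1,1,1],
  dp=[
    [0,0,-0.005],
    [0,0,-0.0133],
    [0,0,-0.025],
    [0,0,-0.05],
    [0,0,-0.0833],
    [0,0,-0.1167],
    [0,0,-0.15],
    [0,0,-0.1667],
    [0,0,-0.1667],
    [0,0,-0.1667],
  ],
  turn=[0,0,0,0,0,0,0,0,0,0],
)

```text
clock: 18.6
tcp_pos: [0.5024, -0.0081, 0.181]
orientation: [-0.0, -0.04, 0.999, 0.0]
ft_force: [1.5, -0.4, -1.2]
gripper_width: 0.0116
finger_force: 30.0
```

```bash
python3 - <<'E'
from h import *
from station import r
import cv2
go(r,[TR[0],TR[1],.16],TR[2])
a=r.snapshot("scene")["color"]; b=r.snapshot("top")["color"][170:310,260:520]
cv2.imwrite("pics/p3.png",np.vstack([cv2.convertScaleAbs(a[100:480,80:480],alpha=1.4),cv2.convertScaleAbs(cv2.resize(b,(400,215)),alpha=1.4)]))
E
```

```text
dp [  1.76  -30.793   2.096] turn -4.916447073368602 clock 18.6 tcp [ 0.5024 -0.0081  0.181 ] F [ 1.54 -0.4  -1.23] 0.011632521116626054 29.999656677246094
```

View pics/p3.png

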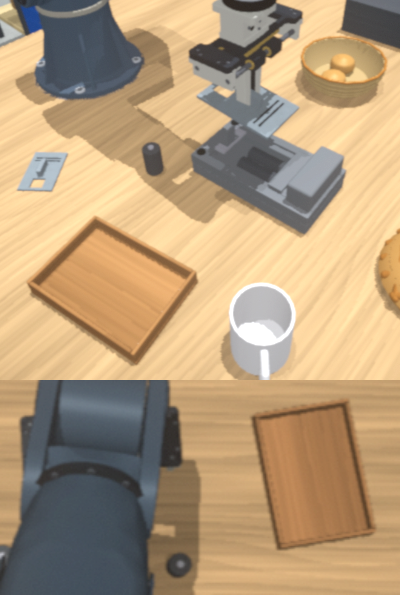

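The cover is held clear of the scale. The tray corners in the top view are (424.5,193), (486,184), (502,267), (442,279), which I'll refit with the scene corners.

```bash
python3 - <<'E'
from h import *
from station import r
C=pickle.load(open("c.pkl","rb")); e=1e-3
L=e*np.array([[100,70,30],[100,-70,30],[-100,-70,30],[-100,70,30]])
o=[("top",L,np.array([[424.5,193],[486,184.5],[502,267],[442,278]])),("scene",L,np.array([[276,371],[215,452],[110,381],[177,318]]))]
for k in (o,o[:1],o[1:]):
    t,res=fit(C,k,[.5,-.3,.1]); print(t,res.round(1).tolist())
E
```

```text
[ 0.51204309 -0.31611515  0.17809334] [[-0.7, -2.7], [-1.0, -4.3], [1.3, 0.5], [-1.1, 0.0], [2.1, -0.7], [-0.5, 2.6], [-3.4, -0.4], [-0.9, -4.5]]
[ 0.50905242 -0.31741862  0.17643384] [[-0.1, -1.5], [-0.3, -3.0], [1.9, 2.0], [-0.6, 1.4]]
[ 0.51297194 -0.31560659  0.17716839] [[2.8, -0.5], [0.2, 2.9], [-2.7, -0.3], [-0.2, -4.4]]
```

Converted, -30.8 cm / 60 = -0.5133, 2.1 cm / 60 = 0.035, -5.4 degrees / 180 = -0.03.

Request:
play_rows(
  fingers=[1,1,1,1,1,1,1,1,1,1,1,1,1,1,1],
  dp=[
    [0,-0.0167,0],
    [0.0033,-0.0583,0],
    [0.0067,-0.1083,0],
    [0.01,-0.1583,0],
    [0.0117,-0.2083,0],
    [0.015,-0.2583,0.005],
    [0.0167,-0.3083,0.0117],
    [0.0183,-0.3583,0.0167],
    [0.0217,-0.4083,0.0217],
    [0.0233,-0.45,0.0267],
    [0.025,-0.4833,0.0317],
    [0.0267,-0.505,0.035],
    [0.0267,-0.5133,0.035],
    [0.0267,-0.5133,0.035],
    [0.0267,-0.5133,0.035],
  ],
  turn=[0,0,-0.0056,-0.0111,-0.0167,-0.0222,-0.0278,-0.03,-0.03,-0.03,-0.03,-0.03,-0.03,-0.03,-0.03],
)

```text
clock: 20.58
tcp_pos: [0.5116, -0.3159, 0.1607]
orientation: [0.0, -0.087, 0.996, 0.0]
ft_force: [0.2, -0.2, -1.2]
gripper_width: 0.0117
finger_force: 30.0
```

```bash
python3 - <<'E'
from h import *
from station import r
go(r,[.511,-.316,.055],.175)
E
```

```text
dp [5.8000e-02 1.0000e-03 1.0565e+01] turn 0.000988888033987223 clock 20.575 tcp [ 0.5116 -0.3159  0.1607] F [ 0.16 -0.25 -1.24] 0.011695377910600232 29.999611973762512
```

Converted, 11.3 cm / 60 = 0.1883, 10.5 cm / 60 = 0.175.

Request:
play_rows(
  fingers=[1,1,1,1,1,1,1],
  dp=[
    [0.001,0,0.025],
    [0.001,0,0.0667],
    [0.001,0,0.1167],
    [0.001,0,0.15],
    [0.001,0,0.175],
    [0.001,0,0.1883],
    [0.001,0,0.1883],
  ],
  turn=[0,0,0,0,0,0,0],
)

```text
clock: 21.45
tcp_pos: [0.5109, -0.3166, 0.0474]
orientation: [-0.0, -0.087, 0.996, 0.0]
ft_force: [-0.5, 0.2, -1.9]
gripper_width: 0.0113
finger_force: 30.0
```

Converted, 0.7 cm / 60 = 0.0117, 0.6 cm / 60 = 0.01.

Request:
play_rows(
  fingers=[1,1,1,1,1,1],
  dp=[
    [0,0,0.0025],
    [0,0,0.005],
    [0,0,0.0075],
    [0,0,0.01],
    [0,0,0.0117],
    [0,0,0.0117],
  ],
  turn=[0,0,0,0,0,0],
)

```text
clock: 22.2
tcp_pos: [0.5109, -0.3166, 0.0405]
orientation: [0.0, -0.087, 0.996, -0.0]
ft_force: [0.8, 0.2, -1.0]
gripper_width: 0.0118
finger_force: 30.0
```

Converted, 0.4 cm / 60 = 0.0067, 0.3 cm / 60 = 0.005.

Request:
play_rows(
  fingers=[1,1,1,1,1],
  dp=[
    [0,0,0.0017],
    [0,0,0.0033],
    [0,0,0.005],
    [0,0,0.0067],
    [0,0,0.0067],
  ],
  turn=[0,0,0,0,0],
)

```text
clock: 22.82
tcp_pos: [0.5109, -0.3166, 0.0365]
orientation: [0.0, -0.087, 0.996, -0.0]
ft_force: [-1.7, -1.1, 2.4]
gripper_width: 0.0116
finger_force: 30.0
```

Contact has begun at the low edge. Easing down the last millimetres so it rotates flat.

Converted, 0.2 cm / 60 = 0.0033, 0.15 cm / 60 = 0.0025.

Request:
play_rows(
  fingers=[1,1,1,1],
  dp=[
    [0,0,0.0013],
    [0,0,0.0025],
    [0,0,0.0033],
    [0,0,0.0033],
  ],
  turn=[0,0,0,0],
)

```text
clock: 23.32
tcp_pos: [0.5109, -0.3166, 0.0345]
orientation: [0.0, -0.087, 0.996, -0.0]
ft_force: [-1.9, -0.4, 2.8]
gripper_width: 0.0118
finger_force: 30.0
```

Converted, 0.15 cm / 60 = 0.0025, 0.1 cm / 60 = 0.0017.

Request:
play_rows(
  fingers=[1,1,1,1],
  dp=[
    [0,0,0.0008],
    [0,0,0.0017],
    [0,0,0.0025],
    [0,0,0.0025],
  ],
  turn=[0,0,0,0],
)

```text
clock: 23.82
tcp_pos: [0.5109, -0.3166, 0.033]
orientation: [-0.0, -0.087, 0.996, 0.0]
ft_force: [-1.9, -0.8, 3.0]
gripper_width: 0.0117
finger_force: 30.0
```

Converted, 0.1 cm / 60 = 0.0017, 0.08 cm / 60 = 0.0013.

Request:
play_rows(
  fingers=[1,1,1,1],
  dp=[
    [0,0,0.0007],
    [0,0,0.0013],
    [0,0,0.0017],
    [0,0,0.0017],
  ],
  turn=[0,0,0,0],
)

```text
clock: 24.32
tcp_pos: [0.5109, -0.3166, 0.032]
orientation: [0.0, -0.087, 0.996, -0.0]
ft_force: [-2.2, -1.1, 2.5]
gripper_width: 0.0115
finger_force: 30.0
```

```bash
python3 - <<'E'
from station import r
import cv2
a=r.snapshot("scene")["color"][280:480,90:310]
cv2.imwrite("pics/p4.png",cv2.convertScaleAbs(cv2.resize(a,None,fx=2.8,fy=2.8,interpolation=cv2.INTER_CUBIC),alpha=1.5))
E
```

```text
(no output)
```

View pics/p4.png

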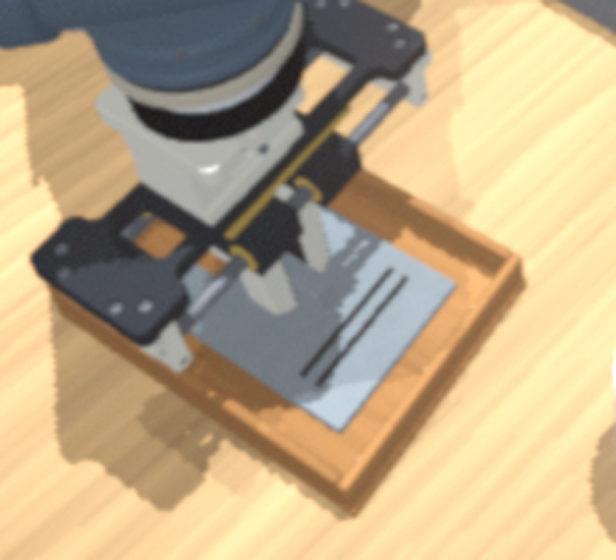

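The cover lies within the tray walls (crop 200–455, 210–430). A little lower, then release.

Converted, 0.08 cm / 60 = 0.0013, 0.06 cm / 60 = 0.001.

Request:
play_rows(
  fingers=[1,1,1,1],
  dp=[
    [0,0,0.0005],
    [0,0,0.001],
    [0,0,0.0013],
    [0,0,0.0013],
  ],
  turn=[0,0,0,0],
)

```text
clock: 24.88
tcp_pos: [0.5109, -0.3166, 0.0318]
orientation: [-0.0, -0.087, 0.996, -0.0]
ft_force: [-4.6, 1.6, 10.9]
gripper_width: 0.0119
finger_force: 30.0
```

Now flat, as the force rose. Releasing, then going straight up.

Converted, -0.1 cm / 60 = -0.0017, -0.07 cm / 60 = -0.0012.

Request:
play_rows(
  fingers=[1,0.95,0.85,0.8,0.75,0.7,0.7,0.7],
  dp=[
    [0,0,-0.0012],
    [0,0,-0.0012],
    [0,0,-0.0012],
    [0,0,-0.0012],
    [0,0,-0.0012],
    [0,0,-0.0012],
    [0,0,-0.0012],
    [0,0,-0.0017],
  ],
  turn=[0,0,0,0,0,0,0,0],
)

```text
clock: 25.88
tcp_pos: [0.5108, -0.3166, 0.0322]
orientation: [-0.0, -0.087, 0.996, 0.0]
ft_force: [0.2, -0.0, 0.0]
gripper_width: 0.0282
finger_force: 0.0
```

Converted, -16 cm / 60 = -0.2667, 15 cm / 60 = 0.25.

Request:
play_rows(
  fingers=[0.7,0.7,0.7,0.7,0.7,0.7,0.7,0.7,0.7,0.7,0.7,0.7,0.7,0.7],
  dp=[
    [0,0,-0.0083],
    [0,0,-0.025],
    [0,0,-0.05],
    [0,0,-0.0833],
    [0,0,-0.1333],
    [0,0,-0.1833],
    [0,0,-0.2333],
    [0,0,-0.2667],
    [0.05,0,-0.2667],
    [0.1167,0,-0.2667],
    [0.1833,0,-0.2667],
    [0.2333,0,-0.2667],
    [0.25,0,-0.2667],
    [0.25,0,-0.2667],
  ],
  turn=[0,0,0,0,0,0,0,0,0,0,0,0,0,0],
)

```text
clock: 27.62
tcp_pos: [0.3634, -0.3429, 0.193]
orientation: [0.0, -0.087, 0.996, -0.0]
ft_force: [0.6, -0.4, -0.1]
gripper_width: 0.0279
finger_force: 0.0
```

```bash
python3 - <<'E'
from station import r
import cv2
a=r.snapshot("scene")["color"]
cv2.imwrite("pics/p5.png",cv2.convertScaleAbs(a,alpha=1.4))
print(r.sense()["gripper_width"],r.sense()["finger_force"])
E
```

```text
0.027992969596335276 0.0
```

View pics/p5.png

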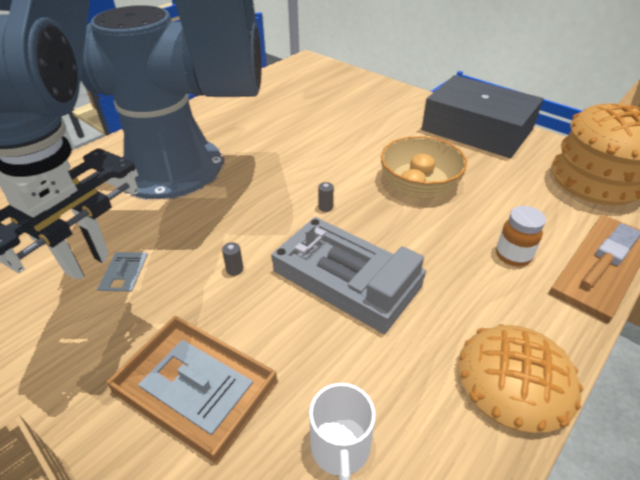

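The cover lies flat and centred in the tray at about (195,383). Everything else is where it was.

```bash
python3 -c "
from station import r
print(r.hand_in())"
```

```text
the job is handed in; nothing more can be done
None
```

The job is handed in: the tongue was pressed until the cover sprang up, and the cover was drawn out, lifted off and laid flat and centred in the tray, with nothing else visibly moved in the last picture; hand-in returned no verdict.

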